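# Load a steel canister into the vee fixture of a laser marker and clamp it

### The arm

A 6-joint arm with a two-finger parallel gripper is mounted at the origin on the work surface. World frame = base frame: x ahead of the robot, y to its left, z up, the work surface at z = 0. Lengths are in m, angles in rad, forces in N, time in s.
With the tool pointing down it reaches from about 0.275 to 1 m from the base axis. Payload 8.4 kg.
Tool frame: the origin (TCP) lies on the centre line of the jaws, within the pads' length; the fingertips stand 17 mm ahead of it and the grasp point (between the pads) lies 2 mm behind it (bot.tcp_to_tips is the z of the fingertips in the tool frame, in m); z points along the fingers, y is the line along which they close (so a half turn about z gives the same grasp; the last joint's range is limited). The gripper opens to 85 mm and grips with 20 to 120 N. Pads are 22 mm wide; open, the fingers measure 114 mm over their backs; the gripper's body (76 mm by 85 mm) begins 54 mm behind the grasp point. The pads swing forward as they close: fully open they stand 13 mm farther back than shut.
Start: joints at [-1.297, 0.353, 1.633, -0, 1.155, -0.002], TCP at [0.17, -0.601, 0.248] pointing down, gripper open.
Joint ranges: [-2.63, 2.63], [-0.92, 2.1], [0.06, 2.66], [-1.3, 4.44], [0, 2.69], [-3.02, 3.02]. Speed limits (rad/s): [2.22, 2.22, 2.79, 3.14, 3.14, 3.14].

### API

Orientations are given as a unit quaternion [x, y, z, w].
In Python, from workcell import bot, hand, kinematics, get_obs, vision, hand_in gives the robot as it stands. The module is installed in compiled form; this text tells all that it offers. Calls block until the motion is done:
- bot.reach(position, orientation): joint-space move of the TCP to a pose.
- bot.servo_line(position, ori=None, velocity=0.15): straight line of the TCP; ori=None keeps the orientation; velocity is the mean speed in m/s.
- bot.goto_joints(angles): joint-space move.
- hand.move_gripper(opening, strength=None): finger opening in m; strength is the grip in N (None keeps the last); returns when the fingers have stopped.
- bot.dwell(seconds).
- kinematics.solve_ik(position, orientation): joint angles nearest the present ones, or None.
- get_obs(): the state.
- vision.read_camera(name): name is "scene" or "top"; returns a dict with "frame" (480x640x3 uint8, red, green, blue), "intrinsics" (3x3 intrinsics, pixels), "view" (4x4, takes a point from world to camera coordinates). Camera axes: x right, y down, z forward; pixel columns grow to the right and rows downward; lengths in m; the calibration is good to about 2 mm. A picture is of the moment at which its call begins. There is no depth.
A pose or a line that the arm cannot do raises bot.IKError and nothing moves.
- hand_in(): hands the job in; it is judged then, once.
The state is a dict: "time_s": time; "joint_pos": joint angles; "joint_vel": joint speeds; "joint_efforts": joint torques, N m; "position": TCP position; "orientation": TCP orientation; "wrist_force": force on the tool from outside, world axes, zero at the start; "ft_torque": the same for the moment, N m; "gripper_width": finger opening in m; "grip_force": force on a finger pad.
Only numpy, scipy, OpenCV 4.12 (cv2) and the standard library are available. Lean on these libraries where they do the work, as an engineer would, in place of code of your own. Each camera call takes 0.05 s, during which the arm holds its last target. There are 200 camera calls.

### The job

Load the steel canister for marking: roll it, without lifting it, gently along the loading ledge into the vee so that it settles centred on both flanks, then slide it along the vee until its base bears firmly on the end stop's sprung button and presses it in a little, not hard against its end. Then swing the toggle clamp's handle over and down until it locks, so that the rubber pad holds the canister; let go and leave everything else where it lies.

Things in the scene. Friction and masses are not known exactly. Their poses are not given: they have to be found in the camera images.
- fixture: Fixed loading fixture: aluminium tooling plate 270 x 430 x 12 mm with a brown bakelite ledge and vee, and a toggle clamp. Origin under the plate, below the vee's bottom line (z = 0: table). x runs along the vee towards the end stop, y across it from the ledge to the clamp, z up. Nothing stands over the ledge or vee while the clamp is open. Numbers in brackets elsewhere are in this frame, mm.
- ledge_edge (a point): Middle of the ledge's inner edge, at (0, -26, 40), where the vee begins. The loading ledge is flat, x -85 to 85, y -182 to -26, top at z = 40, with a lip 10 mm high along its outer edge (y -190 to -182). The canister's axis is at z = 84 on it.
- vee_bottom (a point): Point on the vee's bottom line, at (0, 0, 25). The vee is 120 degrees wide and runs along x from -85 to 65; its near flank falls at 30 degrees from the ledge's edge, the far flank rises at 30 degrees to (y 52, z 55). A canister centred in it has its axis at y = 0, z = 76.
- canister: The loose canister to load: a straight round jar of plain steel, lying on the ledge, flat lid towards the fixture's -x, flat base towards the end stop. 88 mm in diameter (too thick for the gripper), 130 mm long; the lid's 30 mm are 86 mm thick. 0.33 to 0.55 kg. Origin on its axis at mid length, x along the axis to the base. It rolls easily; sliding it along the vee takes about 2 to 6 N.
- canister_base (a point): Centre of the canister's base face, 65 mm from its origin.
- stop: End stop: a steel bracket 40 mm wide and 84 mm tall on the plate past the end of the vee. Origin on the plate's top (12 mm above the table), on the vee's centre line, under the bracket's front face, which faces the fixture's -x. A stop screw goes through it towards the canister, level with a seated canister's axis, with a sprung rubber button 24 mm across on its end.
- stop_screw_hole (a point): Where the stop screw leaves the bracket's front face, 64 mm above the stop's origin. The screw is set differently each time and locked: the button's face stands 14 to 46 mm before this point. That is not measured: see it, or feel for it. The button gives about 1 mm for 4 N and bottoms after 3 mm.
- clamp_arm: Steel arm of the toggle clamp, with a rubber-tipped spindle 85 mm from its pivot. Origin on the pivot at (15, 85, 150). Open it stands upright, top at about z = 260, spindle pointing to -y; locked it lies level and its sprung pad presses on the canister's top at x = 15 with about 10 N. Only the handle moves it. Its riser: x -13 to 43, y 71 to 151, top z = 115.
- clamp_handle (a joint): Angle of the clamp's handle: 0 = open (as found), 1.15 rad = locked, at its end. The arm is linked to it; dead centre is at 1.05 rad, past which the clamp locks itself. The handle stays where it is left; 1 to 5 N at the grip move it.
- handle_grip (a point): Point to take the handle: in its black plastic grip, 98 mm from the hinge axis and 20 mm from the free end. The grip is 16 mm wide along the fixture's x, 17 mm thick, 68 mm long.
- handle_hinge (a point): Point on the handle's hinge axis, at (15, 127, 150); the axis runs along the fixture's x. Open, the handle stands 1.27 rad above the fixture's +y direction; it swings over towards +y and down, and locked it lies 0.12 rad above +y.
- standing_canister: Bystander: a like canister, finished, standing upright, 88 mm across and 130 mm tall. Origin under its centre.
- lens_barrel: Bystander: a dark lens barrel standing upright, 58 mm across and 115 mm tall. Origin under its centre.
- tape_roll: Bystander: a roll of tape lying flat, 96 mm across and 24 mm high. Origin under its centre.
- caliper: Bystander: a caliper lying flat, 200 mm long and 14 mm high, along its x. Origin under its centre.
- housing_a: Bystander: a white moulded housing with round ends, 142 x 42 x 24 mm, lying flat. Origin under its centre.
- housing_b: Bystander: another such white housing.
- hex_key: Bystander: a hex key, 85 x 32 x 7 mm, lying on the fixture's plate beyond the ledge. Origin under its long leg.
- steel_spacer: Bystander: a steel spacer block 30 x 50 x 25 mm on the plate beside the clamp's riser. Origin under its centre.
Things that resemble listed ones, but are neither listed nor needed, are in the scene too. Leave any purple look-alike of the canister alone.

How it is judged:
On the way, in this order (a step that is already met when the one before it is completed fails the run):
1. with the clamp still open, the canister lies centred in the vee and bears on the end stop's button with over 1.5 N (y of canister in the frame of fixture between -0.0025 and 0.0025 m and z of canister in the frame of fixture between 0.073 and 0.0785 m and angle between the x axis of canister and the x axis of fixture, either way round below 0.03 rad and contact force between canister and stop above 1.5 N and value of joint clamp_handle below 0.35 rad), for 0.1 s.
2. the clamp is locked with its pad on the canister (value of joint clamp_handle above 1.09 rad and contact force between clamp_arm and canister above 5 N), for 0.2 s.
At the end, for the whole second after the job is handed in: Canister centred in the vee (axis within 2.5 mm sideways and in height, within 0.03 rad of the vee), its base bearing on the stop's button with over 0.4 N, handle locked past 1.09 rad, pad pressing with over 5 N, all at rest and released (all of step 2 and y of canister in the frame of fixture between -0.0025 and 0.0025 m and z of canister in the frame of fixture between 0.073 and 0.0785 m and angle between the x axis of canister and the x axis of fixture, either way round below 0.03 rad and contact force between canister and stop above 0.4 N and linear speed of canister below 0.01 m/s); the robot touches nothing.
It fails at once if the canister is lifted (more than 12 mm above its height on the ledge) or falls off the fixture (z of canister in the frame of fixture above 0.096 m or z of canister in the frame of fixture below 0.06 m).
It fails at once if the canister rolls faster than 0.42 m/s, or strikes or is pressed onto the fixture harder than 60 N (linear speed of canister above 0.42 m/s or contact force between canister and fixture above 60 N).
It fails at once if the canister is pushed against the end stop harder than 12 N (contact force between canister and stop above 12 N).
It fails at once if the fingers press on the canister harder than 25 N (contact force between the fingers and canister above 25 N).
It fails at once if another thing is moved more than 20 mm (distance of any of standing_canister, lens_barrel, tape_roll, caliper, housing_a, housing_b, hex_key, steel_spacer from where it was at the start of the episode above 0.02 m).
It also fails if it takes over 67 s, if anything falls off the work surface, if the arm or the gripper's body presses on something with over 40 N, if the wrist force passes 120 N, or if a joint passes its speed limit or range.

## Working session

There is one attempt and no reset: what is moved stays moved. The work goes in short steps, each a Python script; the robot and the scene stay as the last script left them, time stands still between calls to the robot, and variables do not carry over. Pictures are saved under pics/ and viewed, at most 12 in all, crops included, and the job is handed in when it is done.

```bash
mkdir -p pics; ls
python3 - <<'E'
from workcell import vision,get_obs
import cv2,numpy as np
np.set_printoptions(precision=4,suppress=True)
for n in("scene","top"):
    d=vision.read_camera(n); cv2.imwrite(f"pics/{n}0.png",d["frame"][:,:,::-1]); print(n,d["intrinsics"],d["view"])
    np.savez(f"{n}0.npz",**d)
print(get_obs())
E
```

```text
pics
scene [[538.7373   0.     326.92  ]
 [  0.     538.7373 243.6192]
 [  0.       0.       1.    ]] [[-0.4316  0.902  -0.0144  0.2603]
 [ 0.7855  0.3679 -0.4976 -0.3289]
 [-0.4435 -0.2261 -0.8673  1.6891]
 [ 0.      0.      0.      1.    ]]
top [[437.0656   0.     317.9631]
 [  0.     437.0656 238.8888]
 [  0.       0.       1.    ]] [[ 0.0124 -0.9998  0.0184 -0.0354]
 [-0.9963 -0.0139 -0.0852  0.553 ]
 [ 0.0854 -0.0173 -0.9962  1.2188]
 [ 0.      0.      0.      1.    ]]
{'time_s': 0.1, 'joint_pos': array([-1.2974,  0.3536,  1.6341,  0.    ,  1.1552, -0.0024]), 'joint_vel': array([-0.0017, -0.0005, -0.001 , -0.0017,  0.0006, -0.0001]), 'joint_efforts': array([  0.0002, -60.6357, -34.2821,  -0.    ,   0.0039,   0.    ]), 'position': array([ 0.1701, -0.601 ,  0.2476]), 'orientation': array([ 0.9905,  0.1374, -0.0001, -0.0006]), 'wrist_force': array([-0.4862,  0.3817,  0.4587]), 'ft_torque': array([-0.013 , -0.0325,  0.0339]), 'grip_force': 0.0, 'gripper_width': 0.08564801150731678}
```

View pics/scene0.png

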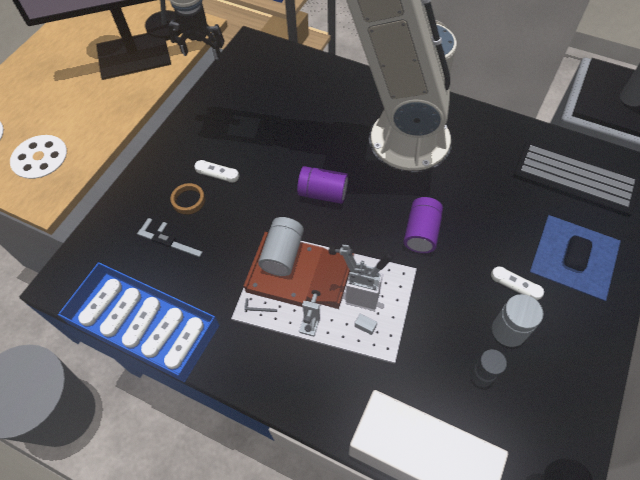

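View pics/top0.png

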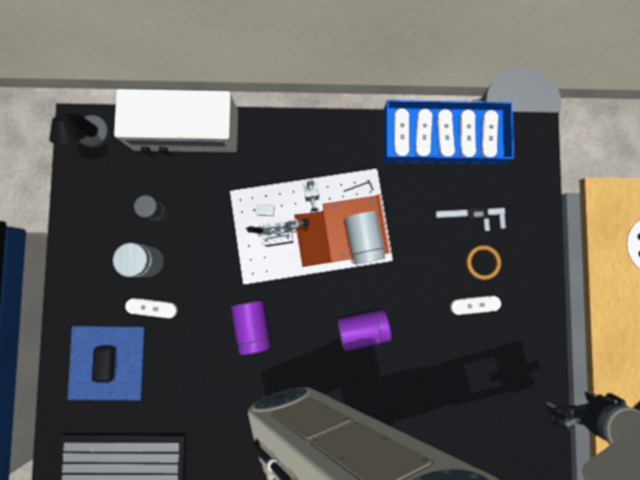

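Both pictures show the fixture with brown ledge and vee: top (230–392, 169–283), scene (235–415, 230–355).

Candidates for the canister:
- Grey one on the ledge: top (365,237), scene (282,247).
- Purple decoys: top (250,328) and (364,330).
- Finished canister standing upright: top (135,260).

The plain steel one lying on the ledge fits the description, so I choose it and check it in close crops.

Run:
```python
import cv2,numpy as np
for n,(x,y,w,h),s in(("top",(225,163,172,124),4.6),("scene",(230,205,190,155),4)):
    im=cv2.imread(f"pics/{n}0.png")[y:y+h,x:x+w]
    im=cv2.resize(im,None,fx=s,fy=s,interpolation=cv2.INTER_CUBIC)
    im=cv2.convertScaleAbs(im,alpha=1.2,beta=15)
    for k in range(0,w,20):
        cv2.putText(im,str(x+k),(int(k*s),10),0,.35,(0,255,0)); cv2.line(im,(int(k*s),12),(int(k*s),18),(0,255,0))
    for k in range(0,h,20):
        cv2.putText(im,str(y+k),(0,int(k*s)+4),0,.35,(0,255,0)); cv2.line(im,(22,int(k*s)),(28,int(k*s)),(0,255,0))
    cv2.imwrite(f"pics/{n}c.png",im)
```

```text
(no output)
```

View pics/topc.png

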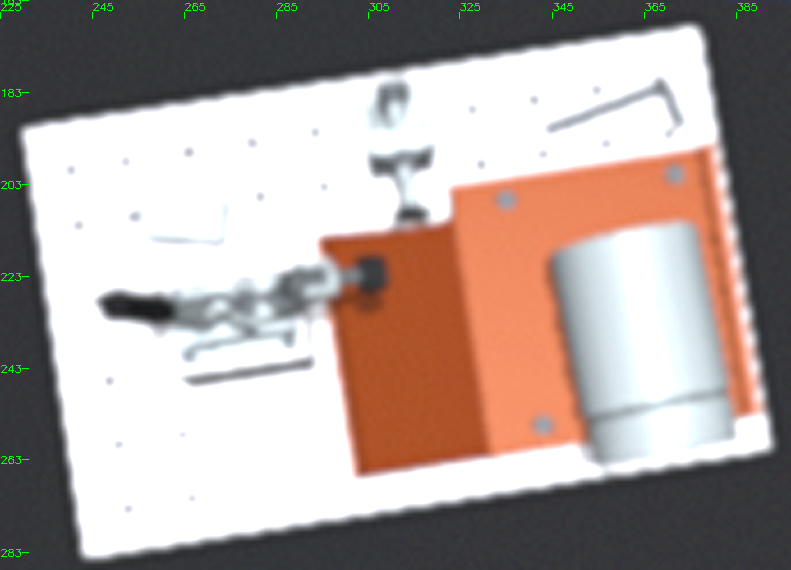

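View pics/scenec.png

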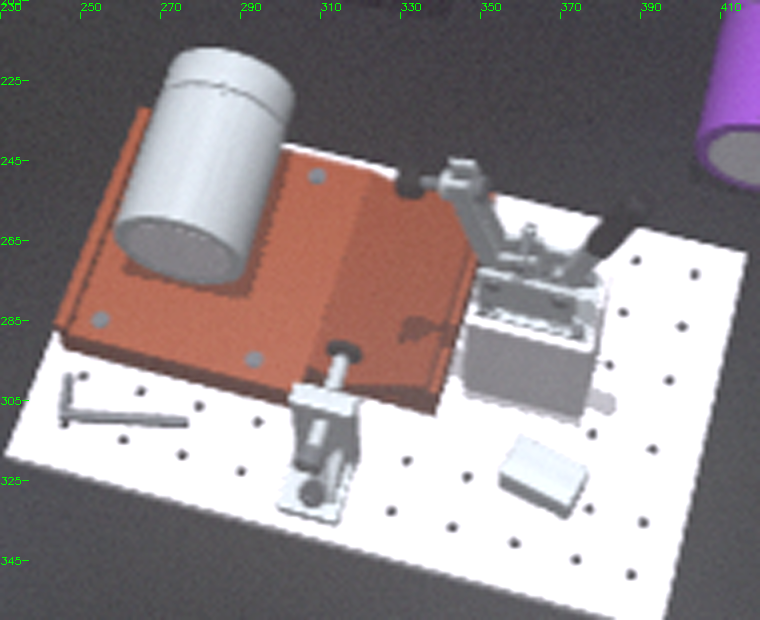

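The crops confirm the choice. The canister is plain steel and lies near the lip, lid towards −x: top about (364,237), scene about (281,247). The button shows at top (314,210) and scene (316,292). The black grip is at top (254,229) and scene (384,261). Next I triangulate and fit the fixture frame.

```bash
cat > h.py <<'E'
import numpy as np,cv2
np.set_printoptions(precision=4,suppress=True)
C={n:np.load(f"{n}0.npz") for n in("top","scene")}
OFF={"top":(225,163,4.6),"scene":(230,205,4.)}
def px(n,u,v):
    x,y,s=OFF[n]; return np.array([x+(u+.5)/s-.5,y+(v+.5)/s-.5])
def ray(n,p):
    V=C[n]["view"];R=V[:3,:3];d=R.T@np.linalg.solve(C[n]["intrinsics"],[p[0],p[1],1.]);return -R.T@V[:3,3],d/np.linalg.norm(d)
def plane(n,p,z):
    o,d=ray(n,p);return o+d*(z-o[2])/d[2]
def tri(p,q):
    o1,d1=ray("top",p);o2,d2=ray("scene",q)
    t=np.linalg.lstsq(np.c_[d1,-d2],o2-o1,rcond=None)[0];a=o1+d1*t[0];b=o2+d2*t[1];return (a+b)/2,np.linalg.norm(a-b)
def proj(n,P):
    V=C[n]["view"];c=V[:3,:3]@P+V[:3,3];k=C[n]["intrinsics"]@c;return k[:2]/k[2]
def rigid(F,W):  # 2D fixture->world
    f,w=F.mean(0),W.mean(0);U,_,Vt=np.linalg.svd((F-f).T@(W-w));D=np.diag([1,np.linalg.det(U@Vt)]);R=(U@D@Vt).T;return R,w-R@f
E
python3 - <<'E'
from h import *
# fixture corner points (mm) and top crop picks
T=[((85,-26,40),(452,188)),((65,52,55),(321,239)),((-85,52,55),(357,475)),((-85,-26,40),(490,456)),((85,-190,50),(716,147)),((-85,-190,50),(757,412))]
F=np.array([t[0] for t in T])/1e3
W=np.array([plane("top",px("top",*t[1]),t[0][2]/1e3) for t in T])
R,t=rigid(F[:,:2],W[:,:2]);print("yaw",np.arctan2(R[1,0],R[0,0]),"t",t)
print("res mm",1e3*(W[:,:2]-F[:,:2]@R.T-t))
w=lambda P:np.r_[R@np.array(P[:2])/1e3+t,P[2]/1e3]
fx=lambda P:1e3*np.r_[R.T@(P[:2]-t),P[2]]
# plate corners by two views
for nm,a,b in(("far -y",(700,27),(5,455)),("-x +y",(85,557),(747,253)),("+x+y",(22,128),(663,618)),
  ("button face top",(411,219),(343,345)),("grip mid",(137,306),(620,230)),("lip end+x",(716,147),(57,327)),("lip end -x",(757,412),(143,107)),("ledge screw a",(506,200),(253,358)),("ledge screw b",(543,425),(316,175)),("bracket top front",(400,168),(324,400))):
    P,e=tri(px("top",*a),px("scene",*b));print(nm,fx(P),"gap mm",1e3*e)
for n in("top","scene"):
    x,y,s=OFF[n]
    for nm,P in(("A",(85,-26,40)),("rim+x",(65,52,55)),("rim-x",(-85,52,55)),("lip+x",(85,-190,50)),("lip-x",(-85,-190,50)),("grip",(15,156,243.6)),("hinge",(15,127,150))):
        print(n,nm,(proj(n,w(P))-[x,y])*s)
np.savez("fix.npz",R=R,t=t)
# canister silhouette edges in top crop: left/right side lines & ends, cast at axis height
for nm,p in(("lid end mid",(660,455)),("base end mid",(622,235))): print(nm,fx(plane("top",px("top",*p),.084)))
for nm,p in(("L+x",(549,262)),("L-x",(585,418)),("R+x",(693,225)),("R-x",(725,390))): print(nm,fx(plane("top",px("top",*p),.084)))
E
```

```text
yaw 0.16318031458358645 t [ 0.566  -0.0255]
res mm [[-1.505  -3.0846]
 [-4.0203  2.5196]
 [ 1.7637  2.9268]
 [ 2.0035 -0.4424]
 [-1.9746 -2.3108]
 [ 3.7328  0.3914]]
far -y [ 166.503  -201.5653   11.3673] gap mm 0.3301773920135266
-x +y [-106.3452  227.8151   11.9102] gap mm 1.2081404947718866
+x+y [161.2818 228.0849  28.521 ] gap mm 0.6884778650492757
button face top [62.2129 -1.5475 79.8986] gap mm 3.718870578775256
grip mid [ 15.8708 151.2502 227.9063] gap mm 0.6258780657972941
lip end+x [  84.0124 -192.9535   40.621 ] gap mm 1.5764115905623861
lip end -x [ -81.3309 -189.5916   54.3255] gap mm 0.3733807809953506
ledge screw a [ 70.6579 -61.4077  42.4241] gap mm 2.245459739656795
ledge screw b [-69.1401 -62.412   42.2401] gap mm 2.0944122708664286
bracket top front [95.9578 -1.9662 68.4044] gap mm 7.762332801245104
top A [445.2105 183.7002]
top rim+x [323.4798 230.6737]
top rim-x [360.0426 476.2116]
top lip+x [710.4354 141.9549]
top lip-x [755.8544 416.3697]
top grip [122.8252 303.7248]
top hinge [197.1125 314.1825]
scene A [299.3921 391.9245]
scene rim+x [425.8087 385.3951]
scene rim-x [487.1117 184.9952]
scene lip+x [ 55.8769 321.5456]
scene lip-x [143.7224 104.2491]
scene grip [629.944  216.0577]
scene hinge [569.497  278.5031]
lid end mid [ -98.5734 -123.2187   84.    ]
base end mid [  33.2898 -121.7387   84.    ]
L+x [ 23.7791 -76.4367  84.    ]
L-x [-70.5332 -83.0418  84.    ]
R+x [  32.9681 -164.3891   84.    ]
R-x [ -66.5649 -167.2576   84.    ]
```

```bash
cat >> h.py <<'E'
from scipy.spatial.transform import Rotation as Ro
import os
if os.path.exists("fix2.npz"):
    _f=np.load("fix2.npz");PSI=float(_f["psi"]);T0=_f["t"]
def FW(x,y,z):  # fixture mm -> world m
    c,s=np.cos(PSI),np.sin(PSI);return np.r_[np.array([[c,-s],[s,c]])@[x/1e3,y/1e3]+T0,z/1e3]
def WF(P):
    c,s=np.cos(PSI),np.sin(PSI);return 1e3*np.r_[np.array([[c,s],[-s,c]])@(np.array(P[:2])-T0),P[2]]
def Q(yaw=0,tilt=0,half=False):  # tool down, x along fixture x; tilt>0: tips lean towards fixture +x
    r=Ro.from_euler("z",PSI+yaw+(np.pi if half else 0))*Ro.from_euler("x",np.pi)
    return (Ro.from_rotvec(-tilt*np.array([-np.sin(PSI),np.cos(PSI),0]))*r).as_quat()
def force(o): # wrist force in fixture axes
    f=o["wrist_force"];c,s=np.cos(PSI),np.sin(PSI);return np.array([c*f[0]+s*f[1],-s*f[0]+c*f[1],f[2]])
E
python3 - <<'E'
from h import *
im=C["top"]["frame"].astype(int)
m=((im.min(2)>110)).astype(np.uint8); m[:160]=0;m[290:]=0;m[:,:225]=0;m[:,400:]=0
br=((im[:,:,0]-im[:,:,2]>50)).astype(np.uint8);br[:160]=0;br[290:]=0;br[:,:225]=0;br[:,400:]=0
m=cv2.morphologyEx(m|br,cv2.MORPH_CLOSE,np.ones((9,9)))
c=max(cv2.findContours(m,cv2.RETR_EXTERNAL,cv2.CHAIN_APPROX_NONE)[0],key=cv2.contourArea)[:,0]
P=np.array([plane("top",p,.012)[:2] for p in c])
r=cv2.minAreaRect((P*1e3).astype(np.float32));print(r)
# line fits of the two long clear edges
f=np.load("fix.npz");R,t=f["R"],f["t"];G=1e3*(P-t)@R
for nm,s in(("+x",(G[:,0]>155)&(abs(G[:,1])<180)),("-x",(G[:,0]<-98)&(G[:,1]>-60)&(G[:,1]<210)),("+y",(G[:,1]>220)&(abs(G[:,0]-30)<110))):
    vx,vy,x0,y0=cv2.fitLine(G[s].astype(np.float32),cv2.DIST_HUBER,0,.01,.01).ravel();print(nm,s.sum(),"slope",vy/vx if abs(vx)>abs(vy) else -vx/vy,"at",x0,y0)
E
```

```text
((593.8223876953125, -6.63671875), (275.3868103027344, 434.9396667480469), 9.69705867767334)
+x 123 slope 0.0073346775 at 166.55684 1.005162
-x 94 slope 0.0066339313 at -106.018715 75.21063
+y 76 slope 0.0055174627 at 29.907993 230.31638
```

Run:
```python
import numpy as np
np.savez("fix2.npz",psi=.1695,t=[.567,-.0268])
from h import *
from workcell import bot,hand,get_obs,vision,kinematics
print(bot.tcp_to_tips)
q=Q(.04);print(q)
bot.reach(FW(-38,-121,230),q);o=get_obs();print(o["time_s"],bot.tcp_to_tips)
bot.servo_line(FW(-38,-121,140),velocity=.15)
f0=force(get_obs());z=140
while z>104:
    z-=2;bot.servo_line(FW(-38,-121,z),velocity=.05);o=get_obs();f=force(o)-f0
    if z<124: print(z,o["time_s"],f,WF(o["position"]))
    if f[2]>2: break
d=vision.read_camera("top");cv2.imwrite("pics/t1.png",cv2.resize(d["frame"][150:290,220:410,::-1],None,fx=4,fy=4,interpolation=2))
```

```text
0.017
[0.9945 0.1046 0.     0.    ]
2.2083 0.017
122 5.2083 [-0.5206  0.6043  0.1149] [ -38.0919 -120.9773  121.8678]
120 5.4583 [0.3387 0.0981 0.1271] [ -38.0923 -120.9569  119.8473]
118 5.7083 [1.0939 0.9117 0.0236] [ -38.0985 -120.9509  117.8305]
116 5.9583 [-0.0206  0.5571  0.1156] [ -38.1182 -120.9545  115.8488]
114 6.2083 [-0.1346  1.3198 -0.9983] [ -38.1105 -120.9682  113.8472]
112 6.4583 [ 0.7668  0.3549 -0.7917] [ -38.1161 -120.9461  111.8329]
110 6.7083 [-0.3561  1.8638 -0.9736] [ -38.1212 -120.9586  109.8447]
108 6.9583 [ 0.0682 -0.0116 -0.1135] [ -38.103  -120.9263  107.8557]
106 7.2083 [ 0.9585 -0.6096  2.3199] [ -37.7076 -121.3129  106.1788]
```

View pics/t1.png

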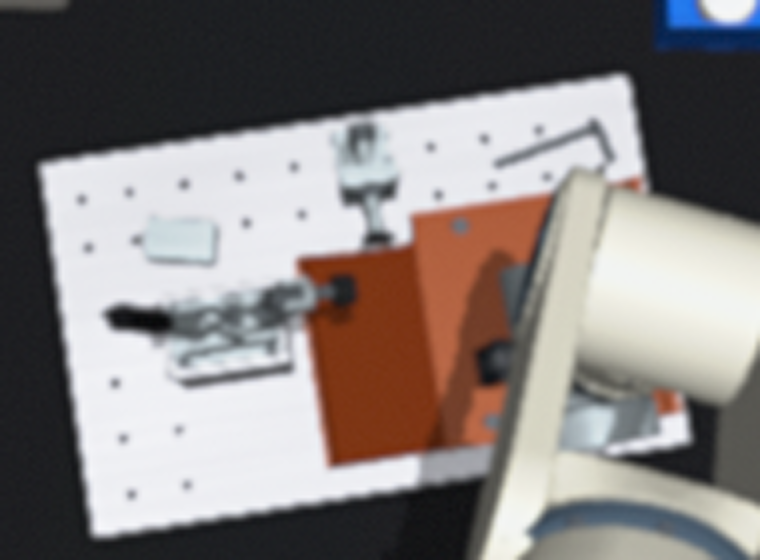

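The arm hides the canister from above. The fingers touched it at TCP z = 106. I'll re-seat the cage nearer the lid, which gives more clearance from the clamp, square it up to the vee, and check with the scene camera.

Run:
```python
from h import *
from workcell import bot,hand,get_obs,vision
bot.servo_line(FW(-38,-121,112),velocity=.1)
bot.servo_line(FW(-54,-121.5,112),velocity=.1)
F=[]
for _ in range(3): bot.dwell(.05);F.append(force(get_obs()))
f0=np.mean(F,0);z=108
while z>100:
    z-=1;bot.servo_line(FW(-54,-121.5,z),velocity=.05);o=get_obs();f=force(o)-f0
    print(z,o["time_s"],f,WF(o["position"]))
    if f[2]>4: break
bot.servo_line(FW(-54,-121.5,z),Q(-.005),velocity=.05);bot.dwell(.1);o=get_obs();print(o["time_s"],force(o)-f0,z)
bot.servo_line(FW(-54,-121.5,z+1.2),velocity=.05);o=get_obs();print(o["time_s"],force(o)-f0)
d=vision.read_camera("scene");cv2.imwrite("pics/s1.png",cv2.resize(d["frame"][190:340,220:420,::-1],None,fx=4,fy=4,interpolation=2))
```

```text
107 8.2167 [-0.681  -0.1157 -1.4645] [ -54.1194 -121.3407  106.5073]
106 8.4667 [-0.0125  0.5734 -0.5565] [ -53.9849 -121.4779  105.924 ]
105 8.7167 [-1.3806  0.1084  0.8439] [ -54.0265 -121.4732  104.9644]
104 8.9667 [-0.6667  0.7853 -1.0425] [ -54.061  -121.4739  103.9156]
103 9.2167 [-1.5344  0.7722 -0.0848] [ -54.045  -121.4687  102.9195]
102 9.4667 [-0.4422  0.0074 -0.5602] [ -54.0621 -121.4773  101.918 ]
101 9.7167 [-0.8623  0.3145 -0.4684] [ -54.0321 -121.4893  100.9264]
100 9.9667 [-0.4419 -0.4867 -1.055 ] [ -54.0546 -121.4731   99.9315]
10.3167 [-0.9385  0.1147 -0.1161] 100
10.5667 [-1.3981  0.2345 -0.1114]
```

View pics/s1.png

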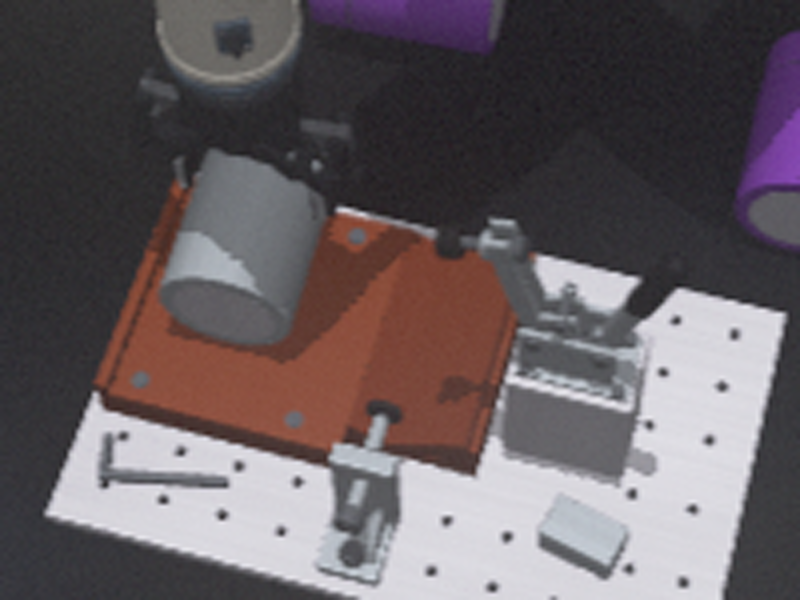

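The scene view shows the fingers straddling the canister near its lid, with no contact yet. The base is at crop (225,310). The gripper ring is well clear of the clamp arm at crop (500,240). I'll wedge lightly to square it, then roll it in the cage to the ledge's edge.

Run:
```python
from h import *
from workcell import bot,hand,get_obs,vision
def avg(n=3):
    F=[]
    for _ in range(n): bot.dwell(.03);F.append(force(get_obs()))
    return np.mean(F,0)
bot.servo_line(FW(-54,-121.5,101),Q(0),velocity=.1)
f0=avg();z=100
while z>93:
    z-=1;bot.servo_line(FW(-54,-121.5,z),velocity=.05);f=avg(2)-f0
    print(z,get_obs()["time_s"],f,WF(get_obs()["position"]))
    if f[2]>3: break
bot.servo_line(FW(-54,-121.5,z+1.2),velocity=.05)
zc=z+1.2;open("zc.txt","w").write(str(zc))
for y in(-90,-60,-34):
    bot.servo_line(FW(-54,y,zc),velocity=.07);o=get_obs();print(y,o["time_s"],force(o)-f0)
d=vision.read_camera("scene");cv2.imwrite("pics/s2.png",cv2.resize(d["frame"][170:340,220:420,::-1],None,fx=3.5,fy=3.5,interpolation=2))
```

```text
99 11.2833 [ 0.0249  0.1599 -0.9457] [ -54.0143 -121.4829   98.8956]
98 11.6 [-0.0803 -0.4126  1.1754] [ -53.8496 -121.5633   98.1137]
97 11.9167 [-1.2225  0.6884  5.6623] [ -53.7324 -121.678    97.37  ]
-90 12.7667 [-1.1627  2.6429  1.8792]
-60 13.3417 [-1.0064  2.1366  3.0036]
-34 13.8667 [-0.352   2.596   2.1092]
```

View pics/s2.png

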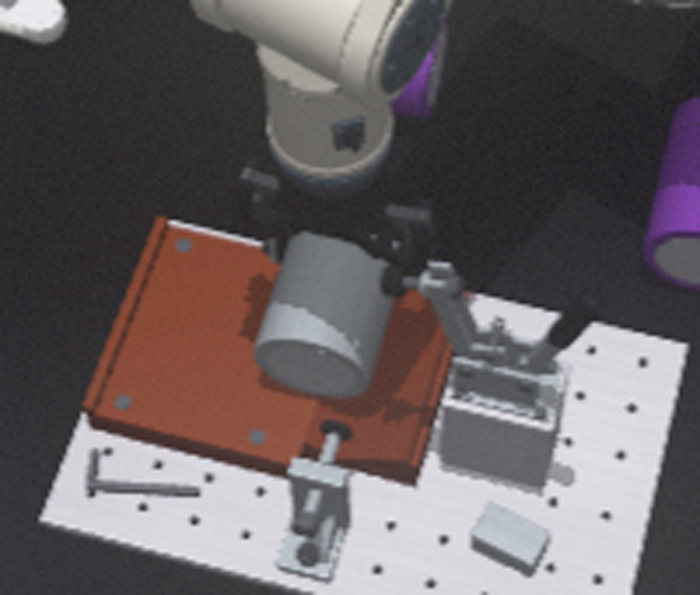

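The picture shows the canister caged at the ledge's edge, base at crop (315,365), parallel to the lip, with the clamp arm clear of the gripper. I'll follow the path down into the vee.

Run:
```python
from h import *
from workcell import bot,hand,get_obs,vision
P=[(-26,84)]+[(-26+44*np.sin(a),40+44*np.cos(a)) for a in np.radians([8,16,23,30])]+[(0,76)]
for y,z in P:
    bot.servo_line(FW(-54,y,z+15),velocity=.03);o=get_obs();print(y,o["time_s"],force(o),WF(o["position"]))
bot.servo_line(FW(-54,0,100),velocity=.03);bot.dwell(.2);print(force(get_obs()))
bot.servo_line(FW(-54,0,145),velocity=.1);o=get_obs();print(o["time_s"],force(o))
d=vision.read_camera("scene");np.savez("s3.npz",**d)
bot.servo_line(FW(-160,0,175),velocity=.2)
hand.move_gripper(0.0,20)
d=vision.read_camera("top");np.savez("t3.npz",**d);print(get_obs()["time_s"],get_obs()["gripper_width"])
a=cv2.resize(np.load("s3.npz")["frame"][200:330,230:400,::-1],None,fx=2.3,fy=2.3,interpolation=2)
b=cv2.resize(d["frame"][163:293,230:400,::-1],None,fx=2.3,fy=2.3,interpolation=2)
cv2.imwrite("pics/p3.png",np.hstack([a,b]))
```

```text
-26 14.3333 [-0.6289  1.883   0.9355] [-54.0641 -25.7704  98.9565]
-19.876383557757123 14.6917 [-1.0954  1.5213  0.8809] [-54.0705 -19.5487  98.5096]
-13.871956344052037 15.05 [-0.3499  2.1328  1.5945] [-54.1194 -13.5493  97.2101]
-8.807830346471953 15.375 [0.1208 2.8306 1.2783] [-54.0813  -8.515   95.4286]
-4.0000000000000036 15.7 [-0.3167  2.4047  0.3571] [-53.9902  -3.7962  93.0152]
0 16.0 [ 0.0774 -3.1735  1.4662] [-53.6987  -0.4118  91.1211]
[-0.4743  0.2771  1.1729]
17.25 [-0.1474 -0.3948 -0.4153]
18.8167 -3.902403937460021e-06
```

View pics/p3.png

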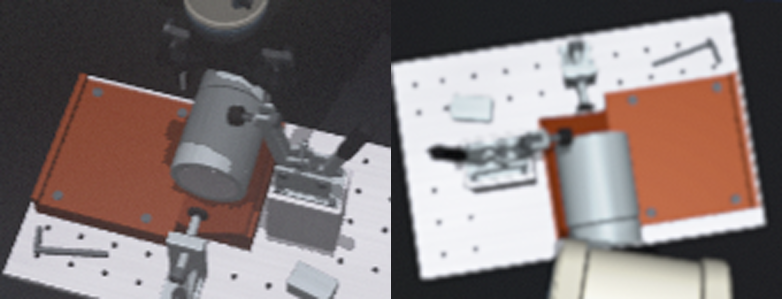

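Both views show the canister seated in the vee and parallel to it, with the base about 28 mm short of the button (right panel: base at row 137, button at row 112). Next I push on the lid with the closed, tilted fingertips and watch the force.

Run:
```python
from h import *
from workcell import bot,hand,get_obs,vision
def avg(n=3):
    F=[]
    for _ in range(n): bot.dwell(.03);F.append(force(get_obs()))
    return np.mean(F,0)
q=Q(0,.25)
bot.reach(FW(-150,0,130),q)
bot.servo_line(FW(-150,0,80),velocity=.15)
bot.servo_line(FW(-126,0,80),velocity=.1)
f0=avg(6);print(get_obs()["time_s"],f0)
x=-126;base=[]
while x<-70:
    x+=2 if x<-100 else .6
    bot.servo_line(FW(x,0,80),velocity=.02);f=avg(3 if x>-100 else 1)-f0
    print(round(x,1),f,round(get_obs()["time_s"],2))
    if -112<x: base.append(-f[0])
    if -f[0]>10.5 or (x>-103 and len(base)>4 and -f[0]>np.median(base[:5])+5): break
```

```text
20.3583 [-0.2017  0.1167 -0.129 ]
-124 [-0.0596  0.1999 -0.5657] 20.64
-122 [ 0.0777 -0.946   0.1448] 20.93
-120 [ 0.3387 -0.1637  1.2234] 21.21
-118 [-0.5543 -0.0622 -0.0303] 21.49
-116 [-0.801  -0.3245  0.3536] 21.77
-114 [-0.8552  1.0716 -0.9334] 22.06
-112 [-1.0484 -0.509  -0.5937] 22.34
-110 [-0.0037  0.498  -0.3377] 22.62
-108 [-1.5424 -0.2296  0.4666] 22.91
-106 [-2.1201  0.3325 -0.517 ] 23.19
-104 [-0.4796  0.3318 -1.1959] 23.48
-102 [-2.0834  0.1226 -0.7405] 23.76
-100 [-1.9128  0.0242 -1.3224] 24.04
-99.4 [-1.1861 -0.2094  0.5869] 24.39
-98.8 [-2.5191  0.4175  0.3974] 24.74
-98.2 [-1.6885  0.3944 -0.0159] 25.09
-97.6 [-1.787 -0.168 -0.177] 25.44
-97.0 [-2.0916  0.4924  0.4516] 25.79
-96.4 [-1.6619 -0.0702  0.1975] 26.14
-95.8 [-1.6123  0.5127  0.0635] 26.49
-95.2 [-1.5234  0.3897  0.1683] 26.84
-94.6 [-1.6867  0.0691  0.4202] 27.19
-94.0 [-1.5264 -0.0026 -0.0911] 27.54
-93.4 [-1.6819  0.356  -0.1395] 27.89
-92.8 [-1.1863  0.5366  0.2943] 28.24
-92.2 [-1.7401 -0.0523  0.3479] 28.59
-91.6 [-1.3048  0.2295 -0.0455] 28.94
-91.0 [-1.9592 -0.3557 -0.007 ] 29.29
-90.4 [-2.251   0.7626  0.2247] 29.64
-89.8 [-1.65    0.3854 -0.1741] 29.99
-89.2 [-1.528   0.1631 -0.1476] 30.34
-88.6 [-1.7414  0.299  -0.4406] 30.69
-88.0 [-2.1319 -0.2014 -0.1417] 31.04
-87.4 [-1.4243  0.0906 -0.4099] 31.39
-86.8 [-1.7088  0.2262  0.1599] 31.74
-86.2 [-1.7279  0.281  -0.2031] 32.09
-85.6 [-1.3117 -0.561  -0.2968] 32.44
-85.0 [-1.5219  0.2956  0.0717] 32.79
-84.4 [-1.726   0.2611  0.0016] 33.14
-83.8 [-1.9463 -0.3147  0.0314] 33.49
-83.2 [-1.5455  0.0898 -0.6214] 33.84
-82.6 [-1.4693  0.0447 -0.4006] 34.19
-82.0 [-2.6324 -0.2874  0.1495] 34.54
-81.4 [-4.6178 -0.6361  1.324 ] 34.89
-80.8 [-6.6736 -1.3742  3.0351] 35.24
```

The push force rose from about 1.7 N of friction to 6.7 N, so the button carries about 5 N. I'll back off gently and go for the handle. Its triangulated grip point is within 3 mm of the given geometry.

Run:
```python
from h import *
from workcell import bot,hand,get_obs,vision,kinematics
bot.dwell(.25);o=get_obs();print(o["time_s"],force(o))
bot.servo_line(FW(-84,0,80),velocity=.02)
bot.servo_line(FW(-135,0,85),velocity=.15)
d=vision.read_camera("top");np.savez("t4.npz",**d)
bot.servo_line(FW(-135,0,330),velocity=.25)
js=[(abs(s[5]),i,s) for i,s in((y,kinematics.solve_ik(FW(15,156,330),Q(y*np.pi/2))) for y in(1,-1)) if s is not None]
s=min(js,key=lambda a:a[0]);print(s)
bot.reach(FW(15,156,330),Q(s[1]*np.pi/2));hand.move_gripper(.05,20)
bot.servo_line(FW(15,156,245),velocity=.15)
o=get_obs();print(o["time_s"],force(o),WF(o["position"]))
a=cv2.resize(d["frame"][163:293,230:400,::-1],None,fx=2.3,fy=2.3,interpolation=2)
d=vision.read_camera("scene");b=cv2.resize(d["frame"][190:320,230:400,::-1],None,fx=2.3,fy=2.3,interpolation=2)
cv2.imwrite("pics/p4.png",np.hstack([a,b]))
```

```text
35.4917 [-5.6571  0.1975  3.5163]
(np.float64(0.056906022201208106), 1, array([ 0.2264,  0.1993,  1.6566, -0.    ,  1.2857,  0.0569]))
39.7667 [-0.1009  0.27    0.759 ] [ 15.4989 156.0499 245.6839]
```

View pics/p4.png

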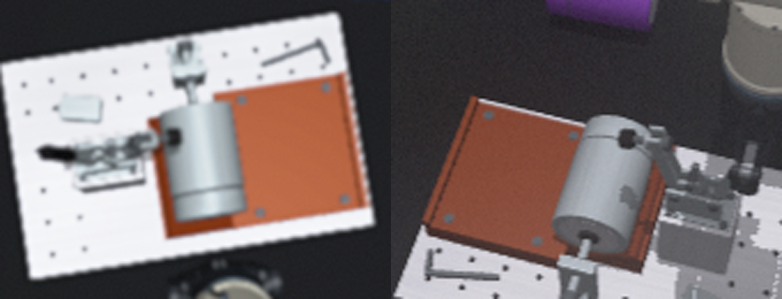

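The left panel shows the canister against the button, the right one the gripper over the grip at (748,175). I'll close, check the width, and swing the handle.

Run:
```python
from h import *
from workcell import bot,hand,get_obs,vision
hand.move_gripper(0.0,20);o=get_obs();print(o["time_s"],o["gripper_width"],o["grip_force"],force(o))
if .012<o["gripper_width"]<.022:
    for th in list(np.linspace(1.27,.12,10)[1:])+[.10]:
        bot.servo_line(FW(15,127+98*np.cos(th),150+98*np.sin(th)),velocity=.07);o=get_obs()
        P=WF(o["position"]);print(round(th,3),o["time_s"],force(o),P,"ang",1.27-np.arctan2(P[2]-150,P[1]-127))
        if np.linalg.norm(force(o))>35: break
d=vision.read_camera("scene");cv2.imwrite("pics/p5.png",cv2.resize(d["frame"][190:340,230:430,::-1],None,fx=3,fy=3,interpolation=2))
```

```text
40.2083 0.0159047949863817 22.667849957942963 [-4.2431  1.164   3.742 ]
1.142 40.5417 [-3.1885  4.5811  4.7753] [ 14.6466 168.7136 239.8396] ang 0.13389514022638926
1.014 40.8667 [-3.95    3.7281  2.3355] [ 14.6481 179.599  233.5478] ang 0.26108076126771396
0.887 41.1917 [-2.2662  4.9178 -1.5646] [ 14.6191 189.534  225.9514] ang 0.38801645075968305
0.759 41.5167 [-2.1021  5.7978 -2.2573] [ 14.6641 198.4539 217.2499] ang 0.5149020212259914
0.631 41.8417 [-1.0682  5.2728 -4.4585] [ 14.6608 206.271  207.5313] ang 0.6421977777381239
0.503 42.1667 [-2.8462  4.7551 -4.3491] [ 14.6541 212.8371 196.9924] ang 0.7691092362468456
0.376 42.4917 [-3.3799  3.9307  1.3932] [ 14.6985 218.0595 185.9826] ang 0.8936775043047709
0.248 42.8167 [-4.7058  3.4328  1.6694] [ 14.7237 221.928  174.1278] ang 1.0211011903974923
0.12 43.1417 [-3.3358  4.7552 -1.4922] [ 14.6942 224.2999 161.5758] ang 1.1515857273782022
0.1 43.3917 [-3.8893  5.9828  0.29  ] [ 14.721  224.4892 159.8453] ang 1.1693526107116687
```

View pics/p5.png

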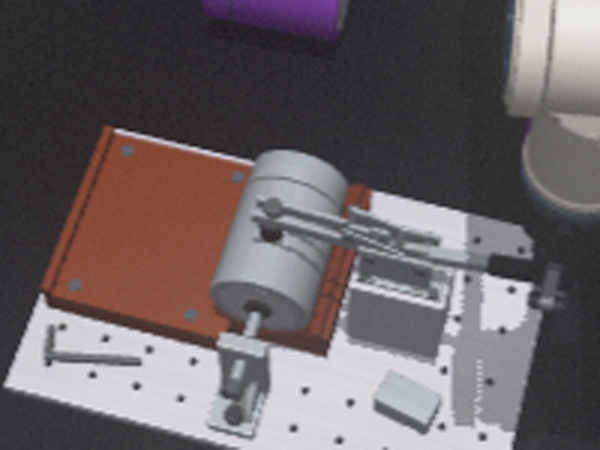

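The arm lies level with its pad on the canister's top (crop 270,230), and the handle is down. I haven't felt the end stop yet, so I'll press a little further until I do, then release.

Run:
```python
from h import *
from workcell import bot,hand,get_obs,vision
for th in(.08,.06,.04,.02):
    bot.servo_line(FW(15,127+98*np.cos(th),150+98*np.sin(th)),velocity=.04);bot.dwell(.1);o=get_obs()
    print(th,o["time_s"],force(o),WF(o["position"]))
    if force(o)[2]>10: break
hand.move_gripper(.05);bot.dwell(.1);o=get_obs();print(o["time_s"],o["gripper_width"],force(o))
P=WF(o["position"])
bot.servo_line(FW(15,P[1],300),velocity=.15);bot.dwell(.3);o=get_obs();print(o["time_s"],force(o))
d=vision.read_camera("scene");np.savez("s6.npz",**d)
b=cv2.resize(d["frame"][190:340,230:430,::-1],None,fx=3,fy=3,interpolation=2)
cv2.imwrite("pics/p6.png",b)
```

```text
0.08 43.7917 [-4.3936  5.0974 -0.5091] [ 14.7096 224.6642 157.8918]
0.06 44.1417 [-4.7024  6.1782 -1.0215] [ 14.7132 224.8026 155.9041]
0.04 44.4917 [-8.2358  3.9492 10.0664] [ 14.7878 224.8237 155.0172]
45.0167 0.05001598790109984 [-0.3589  0.2565 -0.0057]
46.4417 [ 0.4955  0.0203 -0.1824]
```

View pics/p6.png

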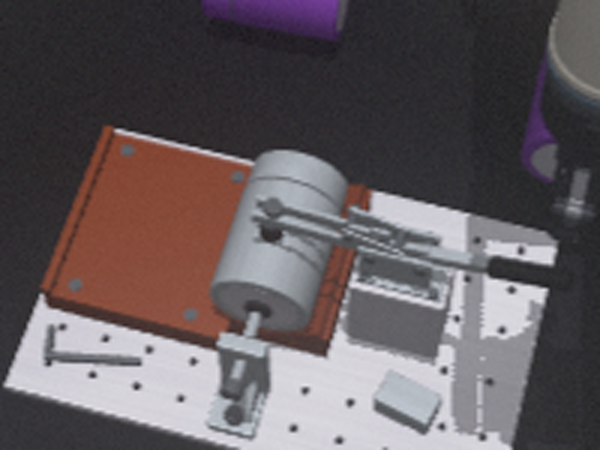

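The picture shows the handle locked and level (crop 525,268), the pad on the canister (270,232), the base on the button (258,308), and the gripper clear. Everything is at rest, so I hand in.

```bash
python3 -c "
from workcell import hand_in
print(hand_in())"
```

```text
the job is handed in; nothing more can be done
None
```

The job is handed in at about 46 s of the 67 s allowed: the canister is seated in the vee against the button (about 5 N when pushed home), the clamp is pressed to its end stop and released, and no verdict was returned.

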